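# Release the snap tab and push the cabinet cover back

### The arm

A 6-joint arm with a two-finger parallel gripper is mounted at the origin on the work surface. World frame = base frame: x ahead of the robot, y to its left, z up, the work surface at z = 0. Lengths are in m, angles in rad, forces in N, time in s.
With the tool pointing down it reaches from about 0.35 to 0.975 m from the base axis. Payload 4.9 kg.
Tool frame: the origin (TCP) lies midway between the tips of the shut fingers; the grasp point (between the pads) lies 19 mm behind it; z points along the fingers, y is the direction in which the jaws open and shut (so a half turn about z gives the same grasp; the last joint's range is limited). The gripper opens to 85 mm and grips with 20 to 120 N. Pads are 22 mm wide; open, the fingers measure 114 mm over their backs; the gripper's body (76 mm by 85 mm) begins 54 mm behind the grasp point. The pads swing forward as they close: fully open they stand 13 mm farther back than shut.
Start: joints at [1.062, 0.053, 1.613, -0, 1.476, -0.119], TCP at [0.237, 0.578, 0.231] pointing down, gripper open.
Joint ranges: [-3.01, 3.01], [-1.01, 2.22], [0.06, 2.58], [-1.02, 4.17], [0.09, 2.62], [-3.14, 3.14]. Speed limits (rad/s): [2.57, 2.57, 3.14, 3.14, 3.14, 3.14].

### API

Orientations are given as a unit quaternion [w, x, y, z].
In Python, from plant import state, grab_frame, camera_params, job_done, boxes_of gives the robot as it stands.
- The arm moves only by the tool step_arm, never from a script. Its argument "steps" is a list of rows, each a list of 4 numbers: the shift along the tool's x, y, z in mm, then the turn about the tool's z in degrees. A call has 1 to 8 rows; each row shifts and turns the pose as measured when the row begins, along the tool's axes as they then stand; what a row does not reach is not made up. A row lasts 1/10 s, in which the tool goes at most 50 mm and 8.59 degrees, less where a joint would pass 70% of its speed; a pose out of reach is approached as far as the arm can. A call is refused whole if a number of a shift passes 50 or a number of a turn 8.59, either way. A call with a gripper value outside its range is refused whole. "claw" is the opening in per cent of the stroke, from 0 (shut) to 100 (fully open), set as the call begins (left out, the last holds). The fingers move at their own pace and stop on an object; the grip force is fixed at half the most. Time passes only in rows, so rows that do not move let the fingers close. It gives the time, the measured TCP pose, the force and the opening at its end, in the units of the state.
- state(): the state, without advancing time (a new reading comes with each control period).
- grab_frame(name): name is "side" or "top" or "wrist"; returns (picture, depth): 420x560x3 uint8, red, green, blue; 420x560 float32, m along the optical axis (not along the pixel's ray), 0 where there is no reading.
- camera_params(name): a dict with "mtx" (3x3 intrinsics, pixels), "extrinsics" (4x4, takes a point from camera to world coordinates); the wrist camera has in their place "T_tool_cam" (4x4, takes a point from camera to tool coordinates, whose origin is the TCP and whose axes are the flange's). Camera axes: x right, y down, z forward; pixel columns grow to the right and rows downward; lengths in m; the calibration is good to about 2 mm. A picture is of the moment at which its call begins: read the wrist's pose just before it. camera_params takes no time and is no camera call.
- job_done(): hands the job in, once; it reports no verdict.
Trained networks look in the newest picture that a camera, given by its name, has taken for a name from the list of things; names that differ only in an ending like _2 or _b are one class to them, and where a whole thing is asked for, a point or a joint stands for the part that bears it (a point fixed in the world has none). Each returns a list of dicts, best first, with "p" (0 to 1); they miss things now and then, are a little off and sometimes report something else, mostly with a low value. They report only what shows in the picture. A call takes as long as a camera call.
- boxes_of(camera, label): "box" ([left, top, width, height] in pixels, round what is visible of it).
The state is a dict: "time": time; "joint_pos": joint angles; "joint_vel": joint speeds; "joint_efforts": joint torques, N m; "tool_pos": TCP position; "tool_rot": TCP orientation; "contact_force": force on the tool from outside, world axes, zero at the start; "ft_torque": the same for the moment, N m; "gripper_width": opening from 0.0 (shut) to 1.0 (fully open).
Only numpy, scipy, OpenCV 4.12 (cv2) and the standard library are available. Lean on these libraries where they do the work, as an engineer would, in place of code of your own. Each camera call takes 0.05 s, during which the arm holds its last target. There are 200 camera calls.

### The job

Open the small pine cabinet on the bench: press its snap tab down until it stays in, then push the released plywood cover back along its groove, away from the tab, until the whole front compartment is uncovered. Only push the cover, never lift it, and leave the fittings and the wrench on the bench where they are.

Things in the scene. Friction and masses are not known exactly. Their poses are not given: they have to be found in the camera images.
- cabinet: open-topped pine cabinet, fixed to the bench, 340 mm long (x) by 210 mm (y); origin under its centre, on the bench. Its +x is the way the cover slides open, roughly away from the robot. Its runners carry the cover 110 mm up; side walls 123 mm high, with lips (top 129 mm) over the cover along the front half. The rail that carries the tab (x -170 to -120 mm) is 110 mm high
- cover: loose plywood cover, 0.2 to 0.45 kg, 140 mm (x, along the cabinet's x) by 174 mm, 10 mm thick, a raised panel 90 (x) by 100 mm, 16 mm high, on its middle; origin: centre of the plate's underside. Shut, it is at x -55, y 0, z 110 mm in the cabinet's frame, held by the tab's hook. Sliding takes a few newtons; it runs 135 mm to the back wall and stays where it is left
- cover_edge (a point): middle of the top edge of the near (-x) face of the cover's raised panel: an upright face 100 mm wide and 16 mm high to push on; 26 mm above the plate's underside, 16 mm above its top
- tab_top (a point): centre of the top of the snap tab, a ribbed steel head 26 mm (cabinet's x) by 34 mm at x -148 mm, y +45 or -45 mm in the cabinet's frame (a plain wooden block 8 mm high, of no use, sits on the other side). Out, its top is 132 mm above the bench; fully in 120 mm, level with the plate of the cover
- divider (a point): middle of the top edge of the near face of the cabinet's divider, the back end of the front compartment (which holds a tee), at x -15 mm in the cabinet's frame. The near end of the cover plate must come back to here: 110 mm of travel from shut. Behind it a lowered deck lies under the opened cover
- tab (a joint): how far the tab is pressed in, m: about 0 out, 0.012 fully in, straight down. It takes about 5 N, and stays where it is pushed (no return). The cover is free once it is in by 8 mm
- elbow: brass elbow lying on the bench, about 58 mm each way, 36 mm high; origin under its middle
- tee: galvanized steel tee lying on the bench, 72 mm long, 36 mm high; origin under its middle
- flange: black cast iron floor flange lying on the bench, 90 mm across, 27 mm high; origin under its centre
- coupling: green-tarnished copper coupling standing on end on the bench, 34 mm across, 38 mm high; origin under its centre
- nipple: galvanized pipe nipple standing on end on the bench, 27 mm across, 90 mm high; origin under its centre
- wrench: steel wrench lying on the bench, 220 mm long

How it is judged:
On the way, in this order (a step that is already met when the one before it is completed fails the run):
1. the snap tab is pressed in while the cover is still on its seat (value of joint tab above 0.007 m and x of cover in the frame of cabinet below -0.045 m), for 0.1 s.
2. the released cover is pushed off its seat along the groove (x of cover in the frame of cabinet above 0.03 m), for 0.1 s.
At the end, for the whole second after the job is handed in: The cover lies flat on its runners (within 4 mm and 0.05 rad, straight within 0.08 rad), at rest, moved back at least 105 mm from shut, so that the front compartment is uncovered to within 5 mm; the tab is still in by more than 7 mm (x of cover in the frame of cabinet between 0.05 and 0.085 m and z of cover in the frame of cabinet between 0.106 and 0.114 m and angle between the x axis of cover and the x axis of cabinet, either way round below 0.08 rad and angle between cover's own z axis and vertical below 0.05 rad and linear speed of cover below 0.01 m/s and value of joint tab above 0.007 m); the robot touches nothing.
It fails at once if the cover is lifted more than 8 mm off its runners or tipped by more than 0.12 rad (z of cover in the frame of cabinet above 0.118 m or angle between cover's own z axis and vertical above 0.12 rad).
It fails at once if a fitting or the wrench on the bench is moved more than 20 mm (distance of any of elbow, tee, flange, coupling, nipple, wrench from where it was at the start of the episode above 0.02 m).
It also fails if it takes over 38 s, if anything falls off the work surface, if the arm or the gripper's body presses on something with over 40 N, if the wrist force passes 120 N, or if a joint passes its speed limit or range.

## Working session

There is one attempt and no reset: what is moved stays moved. The work goes in short steps, Python scripts to look and compute and a tool call to move; the robot and the scene stay as the last step left them, time stands still between calls to the robot, and variables do not carry over. Pictures are saved under pics/ and viewed, about 8 in all and at most 12, crops included, and the job is handed in when it is done.

Besides the shell and the picture viewer there is one more tool, called as name(argument=value, ...) on one line, values as JSON. step_arm: Moves the arm, as the interface text tells. Its arguments: {"type":"object","properties":{"steps":{"type":"array"},"claw":{"type":"number"}},"required":["steps"]}

```bash
mkdir -p pics
cat > h.py <<'E'
import numpy as np, cv2
from scipy.spatial.transform import Rotation as R
from plant import state, grab_frame, camera_params, job_done, boxes_of
def ext(name,s=None):
    c=camera_params(name)
    if name!='wrist': return c['mtx'],np.array(c['extrinsics'])
    s=s or state(); T=np.eye(4); q=s['tool_rot']; T[:3,:3]=R.from_quat([q[1],q[2],q[3],q[0]]).as_matrix(); T[:3,3]=s['tool_pos']
    return c['mtx'],T@np.array(c['T_tool_cam'])
def cloud(name):
    K,T=ext(name); im,d=grab_frame(name); K=np.array(K)
    v,u=np.mgrid[:d.shape[0],:d.shape[1]]
    P=np.stack([(u-K[0,2])/K[0,0]*d,(v-K[1,2])/K[1,1]*d,d],-1)@T[:3,:3].T+T[:3,3]
    P[d==0]=np.nan
    return im,d,P
E
python3 - <<'E'
from h import *
for n in ['top','side']:
    im,d,P=cloud(n); cv2.imwrite(f'pics/{n}0.png',im[...,::-1]); np.save(f'{n}0.npy',P)
    for l in ['cabinet','cover','tab_top','nipple']:
        for b in boxes_of(n,l)[:2]:
            x,y,w,h=b['box']; p=P[int(y+h/2),int(x+w/2)]
            print(n,l,round(b['p'],2),np.round(b['box']),np.round(p,3))
s=state();print(s['time'],s['tool_pos'],s['tool_rot'],s['joint_pos'])
E
```

```text
top cabinet 0.79 [251. 147. 128. 152.] [ 0.596 -0.102  0.142]
top cover 0.71 [274. 204.  85.  74.] [ 0.556 -0.105  0.135]
top tab_top 0.42 [304. 279.  21.   7.] [ 0.456 -0.101  0.129]
top nipple 0.65 [ 86. 237.  24.  10.] [0.549 0.442 0.078]
side cabinet 0.55 [192. 179. 176. 141.] [ 0.563 -0.198  0.131]
side cover 0.67 [216. 203.  93.  58.] [ 0.549 -0.134  0.136]
side tab_top 0.61 [207. 229.  14.  14.] [ 0.449 -0.106  0.132]
side nipple 0.77 [203. 143.  10.  33.] [0.552 0.44  0.042]
0.5 [0.23747652 0.57808295 0.23128157] [-8.23780807e-06  1.93681509e-01  9.81064459e-01 -1.96212290e-05] [ 1.06200443e+00  5.26859458e-02  1.61295137e+00  3.57059313e-06
  1.47599775e+00 -1.18965566e-01]
```

```bash
python3 -c "
import cv2,numpy as np
cv2.imwrite('pics/both0.png',cv2.resize(np.vstack([cv2.imread('pics/top0.png'),cv2.imread('pics/side0.png')]),(400,600)))"
```

```text
(no output)
```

View pics/top0.png

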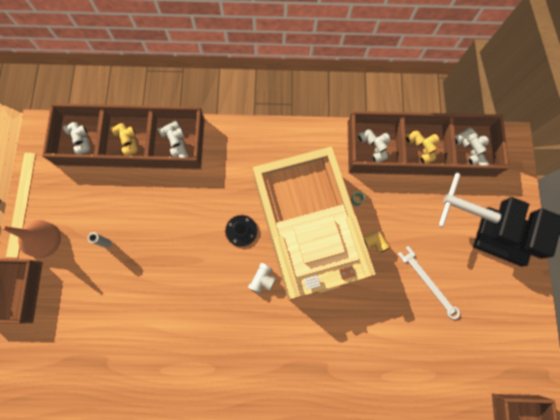

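View pics/side0.png

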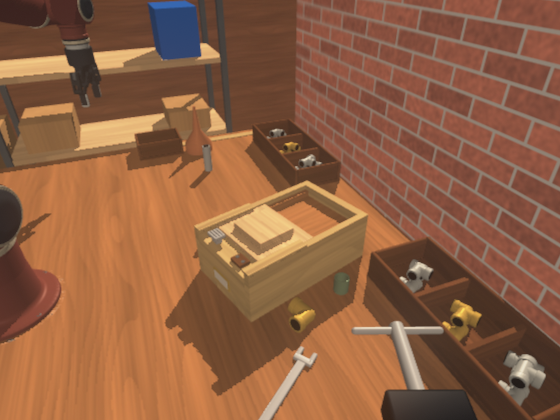

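Top view: the tab is the grey ribbed head at about (312,282), on the cabinet's +y side, and the plain block is at (347,272). The side view agrees, with the tab at (214,236). The cabinet is turned a little to the left. Next I fit the pose from the depth.

Run:
```python
from h import *
for n in ['top','side']:
    P=np.load(n+'0.npy')
    m=(np.abs(P[...,0]-.58)<.25)&(np.abs(P[...,1]+.12)<.22)
    def rect(lo,hi,mask=None):
        k=m&(P[...,2]>lo)&(P[...,2]<hi)
        if mask is not None:k&=mask
        k=cv2.morphologyEx(k.astype(np.uint8),cv2.MORPH_OPEN,np.ones((2,2)))
        nn,l,st,_=cv2.connectedComponentsWithStats(k)
        i=1+np.argmax(st[1:,4]); pts=P[l==i]; r=cv2.minAreaRect((pts[:,:2]*1000).astype(np.float32)); return r,len(pts),np.median(pts[:,2])
    near=np.hypot(P[...,0]-.55,P[...,1]+.115)<.075
    print(n,'panel',rect(.130,.142,near)); print(n,'all',rect(.10,.15))
    t=np.hypot(P[...,0]-.452,P[...,1]+.103)<.028
    print(n,'tab',rect(.125,.140,t))
```

```text
top panel (((557.3416137695312, -114.73373413085938), (86.7619400024414, 102.72427368164062), 17.552249908447266), 1535, np.float64(nan))
top all (((627.85595703125, -109.1939697265625), (363.76873779296875, 242.15345764160156), 17.613014221191406), 8640, np.float64(nan))
top tab (((454.0595703125, -99.19151306152344), (24.82347869873047, 36.5794677734375), 15.343222618103027), 160, np.float64(nan))
side panel (((562.6233520507812, -111.73389434814453), (102.45600891113281, 97.29081726074219), 17.22471046447754), 1209, np.float64(nan))
side all (((679.8944702148438, -75.6817626953125), (486.6199951171875, 208.3297576904297), 17.130897521972656), 8025, np.float64(nan))
side tab (((460.8124694824219, -96.63064575195312), (37.51865005493164, 28.859912872314453), 17.186376571655273), 146, np.float64(0.13094384785960428))
```

step_arm(steps=[[0, 0, 0, -8], [0, 0, 0, -8], [0, 0, 0, -8], [0, 0, 0, -8], [0, 0, 0, -7.7], [0, 0, 0, 0]], claw=0)

```text
time: 1.1
tool_pos: [0.2375, 0.5782, 0.2315]
tool_rot: [0.0, -0.164, 0.986, 0.0]
contact_force: [0.4, 0.1, -0.9]
gripper_width: 0.003
```

```bash
cat >> h.py <<'E'
YAW=17.4
def rel(p,s=None):
    s=s or state(); q=s['tool_rot']; r=R.from_quat([q[1],q[2],q[3],q[0]])
    x=r.as_matrix()[:,0]
    return np.round(r.inv().apply(np.array(p)-s['tool_pos'])*1000,1), round(np.degrees(np.arctan2(x[1],x[0]))%360,2)
E
python3 -c "
from h import *
print(rel([.455,-.0995,.19]),state()['tool_pos'])"
```

```text
(array([  14. , -711.6,   41.3]), np.float64(198.92)) [0.23752319 0.57816109 0.23151805]
```

step_arm(steps=[[0, -48, 0, 1.5], [0, -48, 0, 0], [0, -48, 0, 0], [0, -48, 0, 0], [0, -48, 0, 0], [0, -48, 0, 0], [0, -48, 0, 0], [0, -48, 0, 0]])

```text
time: 1.9
tool_pos: [0.3518, 0.2034, 0.2309]
tool_rot: [0.002, -0.144, 0.99, 0.0]
contact_force: [2.3, -0.2, 1.0]
gripper_width: 0.001
```

```bash
python3 -c "
from h import *
print(rel([.455,-.0995,.19]),state()['tool_pos'])"
```

```text
(array([ -12.6, -319.8,   40.9]), np.float64(196.54)) [0.35176318 0.20343627 0.23085484]
```

step_arm(steps=[[-2, -48, 0, -0.8], [-2, -48, 0, 0], [-2, -48, 0, 0], [-2, -48, 0, 0], [-2, -48, 0, 0], [-2, -48, 0, 0], [0, -22, 0, 0], [0, 0, 0, 0]])

```text
time: 2.7
tool_pos: [0.4547, -0.1077, 0.2345]
tool_rot: [0.007, -0.134, 0.991, -0.001]
contact_force: [-0.2, 0.6, -0.8]
gripper_width: -0.0
```

Run:
```python
from h import *
s=state(); print(s['time'],s['tool_pos'],rel([.455,-.0995,.19]))
im,d,P=cloud('wrist'); cv2.imwrite('pics/w1.png',im[...,::-1]); np.save('w1.npy',P)
for l in ['tab_top','cover']:
    for b in boxes_of('wrist',l)[:2]:
        x,y,w,h=b['box']; p=P[int(y+h/2),int(x+w/2)]
        print(l,round(b['p'],2),np.round(b['box']),np.round(p,3),rel(p))
```

```text
2.7 [ 0.45466076 -0.10774228  0.2344866 ] (array([-1.9,  8. , 44.5]), np.float64(195.4))
tab_top 0.82 [271. 193.  51.  37.] [ 0.454 -0.095  0.132] (array([ -0.8,  10.2, 102.4]), np.float64(195.63))
cover 0.57 [125. 229. 221. 158.] [ 0.537 -0.119  0.137] (array([-74.8, -36. ,  98.6]), np.float64(195.74))
```

View pics/w1.png

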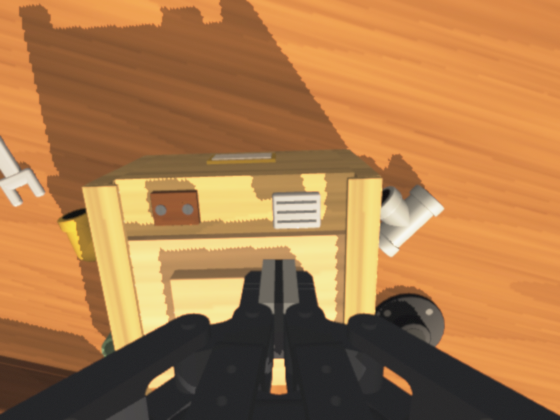

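The wrist view shows the steel ribbed tab at (297,210), just ahead of and to the right of the fingertips, and the brown wooden block at (175,208). I'll line up and go down.

step_arm(steps=[[0, 9, 20, -1.7], [0, 0, 30, 0], [0, 0, 30, 0], [0, 0, 0, 0]])

```text
time: 3.25
tool_pos: [0.4533, -0.0898, 0.1544]
tool_rot: [0.01, -0.155, 0.988, -0.001]
contact_force: [0.3, 0.2, -0.5]
gripper_width: -0.001
```

```bash
python3 -c "
from h import *
print(rel([.4545,-.098,.119]),state()['tool_pos'])"
```

```text
(array([ 2.1, -8. , 35.4]), np.float64(197.8)) [ 0.4533361  -0.08975059  0.15440434]
```

step_arm(steps=[[1, -7, 0, 0], [0, 0, 0, 0], [0, 0, 10, 0], [0, 0, 6, 0], [0, 0, 6, 0], [0, 0, 0, 0]])

```text
time: 3.85
tool_pos: [0.458, -0.0962, 0.1369]
tool_rot: [0.014, -0.156, 0.988, -0.003]
contact_force: [-0.5, -0.3, -0.2]
gripper_width: 0.002
```

```bash
python3 -c "
from h import *
print(rel([.4545,-.098,.119]),state()['tool_pos'])"
```

```text
(array([ 4.3, -0.5, 17.8]), np.float64(197.95)) [ 0.45797659 -0.09616353  0.13694571]
```

step_arm(steps=[[4, 0, 3, 0], [0, 0, 5, 0], [0, 0, 5, 0], [0, 0, 5, 0], [0, 0, 3, 0]])

```text
time: 4.35
tool_pos: [0.4547, -0.098, 0.1198]
tool_rot: [0.013, -0.156, 0.988, -0.003]
contact_force: [-15.2, 3.7, 30.4]
gripper_width: -0.003
```

step_arm(steps=[[0, 0, -10, 0], [0, 0, -30, 0], [10, 0, -30, 0], [0, 0, 0, 0]])

```text
time: 4.75
tool_pos: [0.4433, -0.101, 0.1912]
tool_rot: [0.013, -0.156, 0.988, -0.003]
contact_force: [0.4, -0.4, 0.3]
gripper_width: -0.003
```

Run:
```python
from h import *
s=state(); print(s['time'],s['tool_pos'],s['contact_force'],rel([.4955,-.1337,.150]))
im,d,P=cloud('wrist'); cv2.imwrite('pics/w2.png',im[...,::-1])
for l in ['tab_top','cover']:
    for b in boxes_of('wrist',l)[:1]:
        x,y,w,h=map(int,b['box']); p=np.nanmedian(P[y+h//4:y+3*h//4,x+w//4:x+3*w//4].reshape(-1,3),0)
        print(l,round(b['p'],2),b['box'],np.round(p,4))
```

```text
4.75 [ 0.44334378 -0.10103682  0.1912463 ] [ 0.35778953 -0.40849378  0.2889129 ] (array([-38.5, -46.7,  42.7]), np.float64(197.94))
tab_top 0.71 [254.8, 218.4, 57.1, 39.8] [ 0.452  -0.0965  0.1198]
cover 0.6 [86.1, 264.1, 253.8, 128.8] [ 0.4382 -0.1224  0.2415]
```

View pics/w2.png

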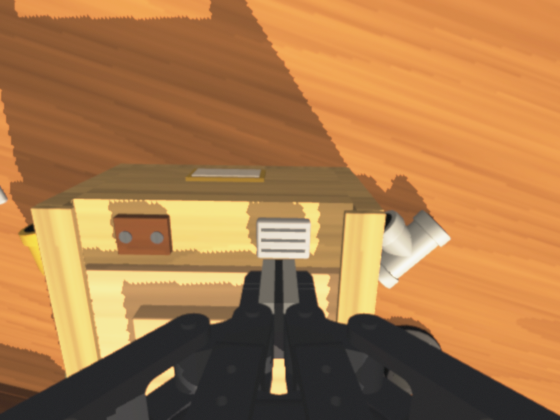

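The tab at (283,238) now reads 0.1198 m high, so it is fully in. Next I move behind the panel's near face.

step_arm(steps=[[-19, -23, 0, 0], [-17, -23, 0, 0], [0, 0, 18, 0], [0, 0, 18, 0], [0, 0, 0, 0]])

```text
time: 5.4
tool_pos: [0.4888, -0.1314, 0.1403]
tool_rot: [0.005, -0.156, 0.988, 0.003]
contact_force: [0.3, 0.2, -1.3]
gripper_width: 0.003
```

```bash
python3 -c "
from h import *
print(rel([.4955,-.1337,.127]),state()['tool_pos'])"
```

```text
(array([-5.5, -4.3, 13.4]), np.float64(197.98)) [ 0.48880015 -0.13142713  0.14032289]
```

step_arm(steps=[[0, -4, 5, 0.4], [0, 0, 7, 0], [0, 0, 0, 0]])

```text
time: 5.7
tool_pos: [0.4893, -0.1348, 0.1258]
tool_rot: [0.003, -0.153, 0.988, 0.004]
contact_force: [-0.1, -0.8, -0.3]
gripper_width: 0.003
```

```bash
python3 -c "
from h import *
print(rel([.4955,-.1337,.127]),state()['tool_pos'])"
```

```text
(array([-6.3, -0.9, -1.2]), np.float64(197.56)) [ 0.48925957 -0.13476956  0.12576493]
```

step_arm(steps=[[-10, 0, 0, 0], [-10, 0, 0, 0], [-10, 0, 0, 0], [-10, 0, 0, 0], [0, 0, 0, 0]])

```text
time: 6.2
tool_pos: [0.5318, -0.1218, 0.128]
tool_rot: [0.004, -0.153, 0.988, 0.003]
contact_force: [-0.0, 0.5, -0.1]
gripper_width: 0.0
```

```bash
python3 -c "
from h import *
print(rel([.557+.0515*.9542-.0000,-.1145+.0515*.299,.1265]),state()['tool_pos'])"
```

```text
(array([-77.7,  -0.9,   2.2]), np.float64(197.58)) [ 0.53180805 -0.12175747  0.12795211]
```

```bash
cat >> h.py <<'E'
def panel(lo=.130,hi=.142):
    # cover plate/panel along the cabinet's x, from the top camera
    im,d,P=cloud('top'); c,s=np.cos(np.radians(YAW)),np.sin(np.radians(YAW))
    q=P[...,:2]-[.557,-.1145]; X=q@[c,s]-.055; Y=q@[-s,c]
    k=(np.abs(Y)<.045)&(np.abs(X)<.15)
    for z in np.arange(-.16,.15,.01):
        j=k&(X>=z)&(X<z+.01); print(int(z*1000+.5*np.sign(z)),np.round(np.nanmedian(P[j][:,2])*1000) if j.any() else None,end=' | ')
    print(); return im
E
python3 -c "
from h import *
cv2.imwrite('pics/t3.png',panel()[120:330,180:440,::-1].repeat(2,0).repeat(2,1))
s=state();print(s['contact_force'])"
```

```text
-160 None | -150 426.0 | -140 422.0 | -130 428.0 | -120 428.0 | -110 431.0 | -100 436.0 | -90 442.0 | -80 445.0 | -70 445.0 | -60 444.0 | -50 441.0 | -40 434.0 | -30 277.0 | -20 136.0 | -10 136.0 | 0 136.0 | 10 136.0 | 20 120.0 | 30 120.0 | 40 120.0 | 50 96.0 | 60 96.0 | 70 96.0 | 80 96.0 | 90 96.0 | 100 96.0 | 110 96.0 | 120 96.0 | 130 96.0 | 140 96.0 | 
[ 0.00598733 -0.19769592 -0.46756604]
```

View pics/t3.png

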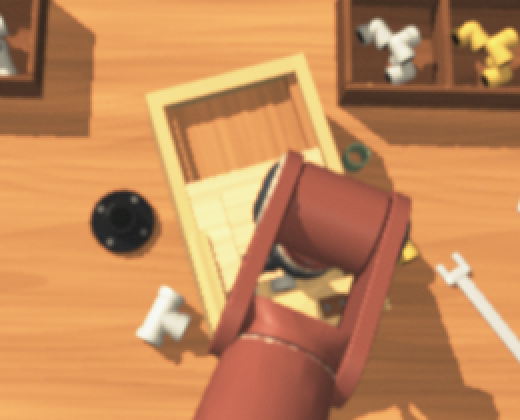

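The cover has slid about 35 mm (far edge near +50, panel top still 136 mm, so flat). I'll keep pushing.

step_arm(steps=[[-10, -1, 1, 0], [-12, 0, 0, 0], [-12, 0, 0, 0], [-12, 0, 0, 0], [-10, 0, 0, 0], [-5, 0, 0, 0], [0, 0, 0, 0]])

```text
time: 6.95
tool_pos: [0.595, -0.1028, 0.1272]
tool_rot: [0.004, -0.153, 0.988, 0.003]
contact_force: [-0.8, -0.5, 2.4]
gripper_width: 0.003
```

```bash
python3 -c "
from h import *
print(rel([.557+.0615*.9542,-.1145+.0615*.299,.1265]),state()['tool_pos'])
panel()"
```

```text
(array([-21.7,   0.1,   0.9]), np.float64(197.59)) [ 0.59504591 -0.10278714  0.12717741]
-160 None | -150 474.0 | -140 475.0 | -130 473.0 | -120 472.0 | -110 468.0 | -100 464.0 | -90 461.0 | -80 458.0 | -70 429.0 | -60 424.0 | -50 429.0 | -40 436.0 | -30 437.0 | -20 442.0 | -10 444.0 | 0 445.0 | 10 443.0 | 20 440.0 | 30 433.0 | 40 137.0 | 50 137.0 | 60 136.0 | 70 136.0 | 80 135.0 | 90 120.0 | 100 120.0 | 110 97.0 | 120 96.0 | 130 96.0 | 140 96.0 |
```

step_arm(steps=[[-8, 0, 0, 0], [-8, 0, 0, 0], [-6, 0, 0, 0], [-3, 0, 0, 0], [0, 0, 0, 0]])

```text
time: 7.5
tool_pos: [0.6199, -0.0949, 0.1271]
tool_rot: [0.003, -0.153, 0.988, 0.003]
contact_force: [-1.1, 0.5, -0.3]
gripper_width: 0.0
```

```bash
python3 -c "
from h import *
print(rel([.557+.0615*.9542,-.1145+.0615*.299,.1265]),state()['contact_force'])
panel()"
```

```text
(array([4.4, 0.1, 0.5]), np.float64(197.54)) [-1.12262479  0.47515042 -0.27971035]
-160 None | -150 119.0 | -140 460.0 | -130 471.0 | -120 474.0 | -110 474.0 | -100 472.0 | -90 471.0 | -80 466.0 | -70 463.0 | -60 459.0 | -50 453.0 | -40 430.0 | -30 414.0 | -20 430.0 | -10 435.0 | 0 442.0 | 10 444.0 | 20 444.0 | 30 444.0 | 40 442.0 | 50 439.0 | 60 428.0 | 70 136.0 | 80 137.0 | 90 136.0 | 100 136.0 | 110 123.0 | 120 121.0 | 130 120.0 | 140 97.0 |
```

The plate's far edge is at about +138, so the cover's centre is near +67. I'll back off, lift and check.

step_arm(steps=[[8, 0, 0, 0], [0, 0, -20, 0], [0, 0, -40, 0], [30, 0, -40, 0], [48, 0, 0, 0], [48, 0, 0, 0], [48, 0, 0, 0], [0, 0, 0, 0]])

```text
time: 8.35
tool_pos: [0.437, -0.1523, 0.229]
tool_rot: [0.004, -0.153, 0.988, 0.002]
contact_force: [1.4, -0.2, 0.5]
gripper_width: -0.002
```

Run:
```python
from h import *
im=panel(); cv2.imwrite('pics/t4.png',im[120:330,180:440,::-1].repeat(2,0).repeat(2,1))
im,d,P=cloud('side')
c,s=np.cos(np.radians(YAW)),np.sin(np.radians(YAW)); q=P[...,:2]-[.557,-.1145]; X=q@[c,s]-.055; Y=q@[-s,c]
for lo,hi,n in [(.134,.140,'panel'),(.117,.123,'plate')]:
    k=(abs(Y)<.04)&(X>-.1)&(X<.15)&(P[...,2]>lo)&(P[...,2]<hi); print(n,np.percentile(X[k],[1,3,97,99]) if k.any() else 0)
k=np.hypot(X+.148,Y-.045)<.01; print('tab z',np.nanmedian(P[k][:,2]))
cv2.imwrite('pics/s4.png',im[150:350,150:410,::-1].repeat(2,0).repeat(2,1))
s=state();print(s['time'],s['tool_pos'],s['contact_force'])
```

```text
-160 None | -150 542.0 | -140 535.0 | -130 522.0 | -120 110.0 | -110 14.0 | -100 32.0 | -90 37.0 | -80 43.0 | -70 40.0 | -60 13.0 | -50 12.0 | -40 12.0 | -30 12.0 | -20 47.0 | -10 97.0 | 0 120.0 | 10 120.0 | 20 135.0 | 30 136.0 | 40 136.0 | 50 136.0 | 60 136.0 | 70 136.0 | 80 136.0 | 90 136.0 | 100 136.0 | 110 122.0 | 120 120.0 | 130 120.0 | 140 96.0 | 
panel [0.02123334 0.02188903 0.10711579 0.10939223]
plate [-0.00473862 -0.00411308  0.13486058  0.14602824]
tab z 0.12072908605729116
8.45 [ 0.44047224 -0.15197528  0.23022519] [0.18766231 0.67494202 0.53848325]
```

View pics/t4.png

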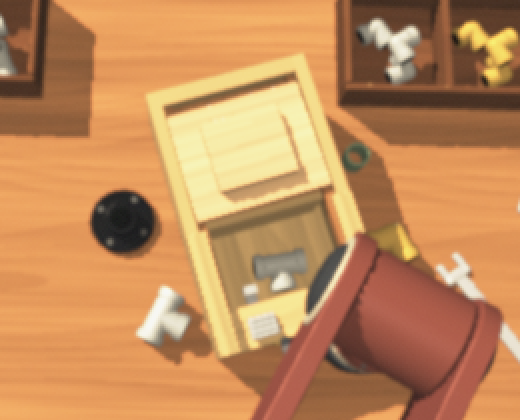

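View pics/s4.png

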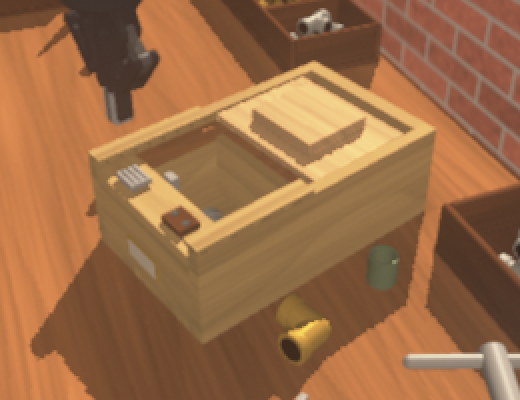

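Both views show the front compartment open, the cover flat at about +66 mm, the tab in, and the fittings where they were. The hand is clear of everything, so I'm handing in.

```bash
python3 -c "
from plant import *
print(job_done(), state()['time'])"
```

```text
the job is handed in; nothing more can be done
the job is handed in; nothing more can be done
```

The cabinet is open and the job is handed in. I pressed the snap tab with the shut fingers, then pushed the cover back by the near face of its raised panel and drew the arm clear.

- **Tab:** its top measured 120 to 121 mm above the bench, so it is fully in. The press read about 30 N at the wrist.
- **Cover:** its centre is at about x = +66 mm in the cabinet's frame, roughly 120 mm from shut. The plate top measured 120 mm and the panel top 136 mm, so it lies flat, and it looked straight in both last pictures.
- **Bench and gripper:** by eye, the fittings and wrench that show in the last pictures are where they were. I did not measure them, and the nipple is out of frame there. The gripper was clear, at z = 0.23 m.
- **Time:** about 8.5 s of robot time when handed in.

No check failed. The edges measured from the two cameras differed by a few millimetres, well inside the allowed range.

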